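# Roll test of gouge-handle blanks

### The arm

A 6-joint arm with a two-finger parallel gripper is mounted at the origin on the work surface. World frame = base frame: x ahead of the robot, y to its left, z up, the work surface at z = 0. Lengths are in m, angles in rad, forces in N, time in s.
With the tool pointing down it reaches from about 0.25 to 0.725 m from the base axis. Payload 4 kg.
Tool frame: the origin (TCP) lies on the centre line of the jaws, within the pads' length; the fingertips stand ahead of it and the grasp point (between the pads) lies 11 mm behind it (bot.tip_extent is the z of the fingertips in the tool frame, in m); z points along the fingers, y is the direction in which the jaws open and shut (so a half turn about z gives the same grasp; the last joint's range is limited). The gripper opens to 85 mm and grips with 20 to 120 N. Pads are 22 mm wide; open, the fingers measure 114 mm over their backs; the gripper's body (76 mm by 85 mm) begins 54 mm behind the grasp point. The pads swing forward as they close: fully open they stand 13 mm farther back than shut.
Start: joints at [1.287, 0.241, 0.005, 1.335, 0, 1.571], TCP at [0.14, 0.48, 0.239] pointing down, gripper open.
Joint ranges: [-2.72, 2.72], [-1.05, 1.87], [-1.09, 1.28], [-1.99, 2.15], [-1.42, 1.44], [-3.14, 3.14]. Speed limits (rad/s): [2.79, 2.79, 3.14, 3.14, 3.14, 3.14].

### API

Orientations are given as a unit quaternion [x, y, z, w].
In Python, from workcell import bot gives the robot as it stands.
- The arm moves only by the shell command python3 -m jog 'ROWS'. ROWS is JSON, a list that holds one entry, the list of rows, each a list of 7 numbers: the shift along the world's x, y, z in m, then the turn, a rotation vector about the world's x, y, z in degrees, then the closure in counts, from 0 (fully open) to 255 (shut). In form: [[[tx, ty, tz, ax, ay, az, fingers], ...]]. A call has 1 to 10 rows; each row is the pose to reach, as a shift and turn from the pose commanded when the call began; what a row does not reach only later rows make up. A row lasts 1/12 s, in which the tool goes at most 41.7 mm and 7.16 degrees, less where a joint would pass 70% of its speed; a pose out of reach is approached as far as the arm can. A call with a gripper value outside its range is refused whole. The fingers move at their own pace and stop on an object; the grip force is fixed at half the most. Time passes only in rows, so rows that repeat a pose let the fingers close. It gives the time, the measured TCP pose, the force and the opening at its end, in the units of the state.
- bot.get_obs(): the state, without advancing time (a new reading comes with each control period).
- bot.camera(name): name is "scene" or "side" or "wrist"; returns the picture (400x640x3 uint8, blue, green, red); there is no depth.
- bot.camera_model(name): a dict with "K" (3x3 intrinsics, pixels), "T" (4x4, takes a point from camera to world coordinates). Camera axes: x right, y down, z forward; pixel columns grow to the right and rows downward; lengths in m; the calibration is good to about 2 mm. A picture is of the moment at which its call begins: read the wrist's pose just before it. camera_model takes no time and is no camera call; for the wrist camera it gives the pose at the moment of the call.
- bot.job_done(): hands the job in, once; it reports no verdict.
The state is a dict: "clock": time; "joint_pos": joint angles; "joint_vel": joint speeds; "tau": joint torques, N m; "eef_pos": TCP position; "tool_rot": TCP orientation; "ft_force": force on the tool from outside, world axes, zero at the start; "ft_torque": the same for the moment, N m; "grip_width": finger opening in m.
Only numpy, scipy, OpenCV 4.12 (cv2) and the standard library are available. Lean on these libraries where they do the work, as an engineer would, in place of code of your own. Each camera call takes 0.05 s, during which the arm holds its last target. There are 200 camera calls.

### The job

The eight-sided handle blank lying on the test ramp did not roll when it was let go: take it off the ramp and lay it in the open wooden reject box. Then take the round handle blank from the bench and let it go, lying across the upper part of the ramp, so that it rolls down by itself into the tray at the foot and stays there.

Things in the scene. Friction and masses are not known exactly. Their poses are not given: they have to be found in the camera images.
- ramp: Fixed wooden ramp. Origin: on the bench under the middle of its grey face; +x level, down the slope; z up. Face: x -150 to 150 mm, 10 degrees, height 45 mm - 0.176 x (71 at the top, 19 at the foot), y -95 to 95 mm; upper part: x < 0. Side rails 12 mm thick stand 15 mm above it; upper end open. Catch tray at the foot: x 150 to 240 mm, same width, floor 4 mm up, walls 50 mm high.
- octagon_blank: Loose eight-sided light wood rod, 32 mm across flats, 100 mm long, about 60 g. Origin: its centre; its own y axis runs along the rod. Starts at rest on a flat on the ramp's lower half, lying across the slope, with two flats square to the face on its uphill and downhill sides. It neither rolls nor slides there.
- round_blank: Loose round light wood rod, 32 mm diameter, 100 mm long, about 60 g. Origin: its centre; its own y axis runs along the rod. Starts lying on the bench left or right of the ramp's upper end; an unwanted square-sawn piece of the same size lies on the other side. It rolls down the ramp as soon as nothing holds it.
- reject_box: Fixed open plywood box on the bench beside the ramp's lower half, left or right. Origin: centre of its underside. Outside 160 mm along x, 180 mm along y, 60 mm high; walls and floor 6 mm, so inside 148 x 168 mm, 54 mm deep.
There are look-alikes about, which are no part of the job. What is shaped like the octagon_blank but black or purple is not meant. Leave any purple look-alike of the round_blank alone.

How it is judged:
By the outcome, as a careful person would: the job done as asked, in the order asked, and still so for the second after the job is handed in, with the robot touching nothing.
It also fails if it takes over 59 s, if anything falls off the work surface, if the arm or the gripper's body presses on something with over 40 N, if the wrist force passes 120 N, or if a joint passes its speed limit or range.

## Working session

There is one attempt and no reset: what is moved stays moved. The work goes in short steps, Python scripts to look and compute and a shell command to move; the robot and the scene stay as the last step left them, time stands still between calls to the robot, and variables do not carry over. Pictures are saved under pics/ and viewed, about 8 in all and at most 12, crops included, and the job is handed in when it is done.

```bash
mkdir -p pics; ls
cat > h.py <<'E'
import numpy as np, cv2
from workcell import bot
def snap(n,f):
    im=bot.camera(n); cv2.imwrite('pics/'+f+'.png',im); return im
def pix(n,P,M=None):
    M=M or bot.camera_model(n); K=np.array(M['K']);T=np.linalg.inv(np.array(M['T']))
    P=np.atleast_2d(P); c=P@T[:3,:3].T+T[:3,3]; q=c@K.T; return q[:,:2]/q[:,2:]
def ray(n,uv,M=None):
    M=M or bot.camera_model(n); K=np.array(M['K']);T=np.array(M['T'])
    d=T[:3,:3]@np.linalg.solve(K,[uv[0],uv[1],1]); return T[:3,3],d
def atz(n,uv,z,M=None):
    o,d=ray(n,uv,M); return o+d*(z-o[2])/d[2]
E
python3 - <<'E'
from h import *
for n in ('scene','side'):
    snap(n,n+'1'); M=bot.camera_model(n); print(n,np.round(M['K'],1).tolist(),np.round(M['T'],3).tolist())
o=bot.get_obs(); print(o['clock'],o['eef_pos'],o['tool_rot'],o['grip_width'],bot.tip_extent)
E
```

```text
pics
scene [[457.3, 0.0, 316.8], [0.0, 457.3, 196.0], [0.0, 0.0, 1.0]] [[-0.207, 0.746, -0.633, 1.223], [0.978, 0.153, -0.14, 0.111], [-0.007, -0.648, -0.761, 0.991], [0.0, 0.0, 0.0, 1.0]]
side [[403.1, 0.0, 314.9], [0.0, 403.1, 195.0], [0.0, 0.0, 1.0]] [[0.99, -0.116, 0.08, 0.385], [-0.14, -0.767, 0.627, -0.714], [-0.012, -0.632, -0.775, 0.907], [0.0, 0.0, 0.0, 1.0]]
0.1 [0.1398526  0.47947995 0.238507  ] [ 1.41440215e-01  9.89946370e-01 -9.11618860e-04 -1.37207608e-04] 0.08526974353224072 0.008
```

View pics/scene1.png

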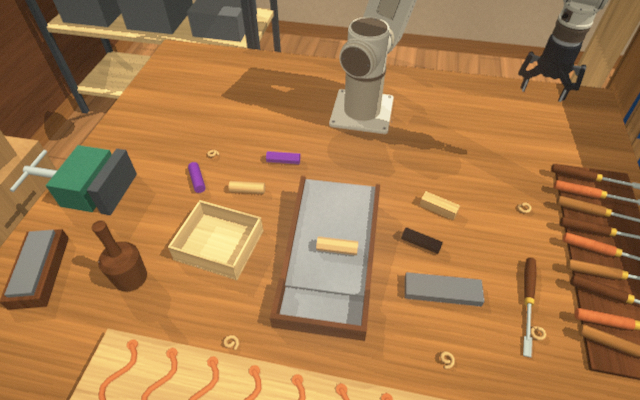

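View pics/side1.png

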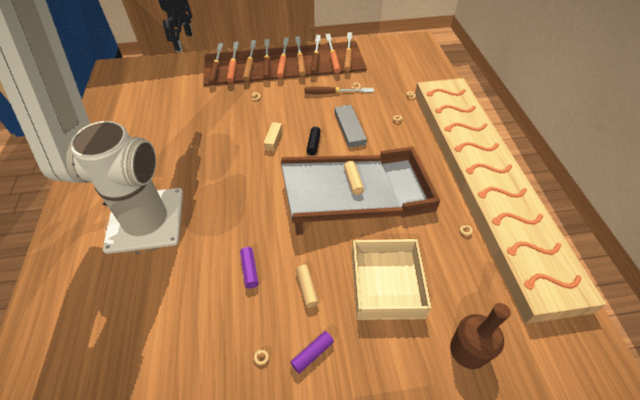

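The scene view shows the ramp running away from the robot. The octagon is at about (337,246), the box at (217,238) on the −y side, the round blank at (246,188) and the square piece at (440,205). The side view shows the octagon at (354,178), the round blank at (307,286) and the box at (390,279). Next I'll enlarge both to get accurate pixels.

Run:
```python
import cv2
a=cv2.imread('pics/scene1.png')[140:340,160:400]; cv2.imwrite('pics/c1.png',cv2.resize(a,None,fx=3,fy=3,interpolation=cv2.INTER_CUBIC))
a=cv2.imread('pics/side1.png')[140:330,230:450]; cv2.imwrite('pics/c2.png',cv2.resize(a,None,fx=3,fy=3,interpolation=cv2.INTER_CUBIC))
```

```text
(no output)
```

View pics/c1.png

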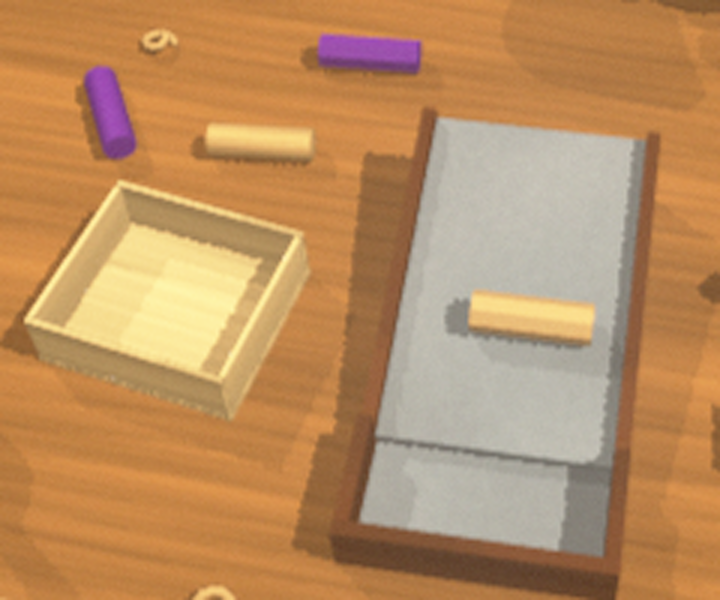

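View pics/c2.png

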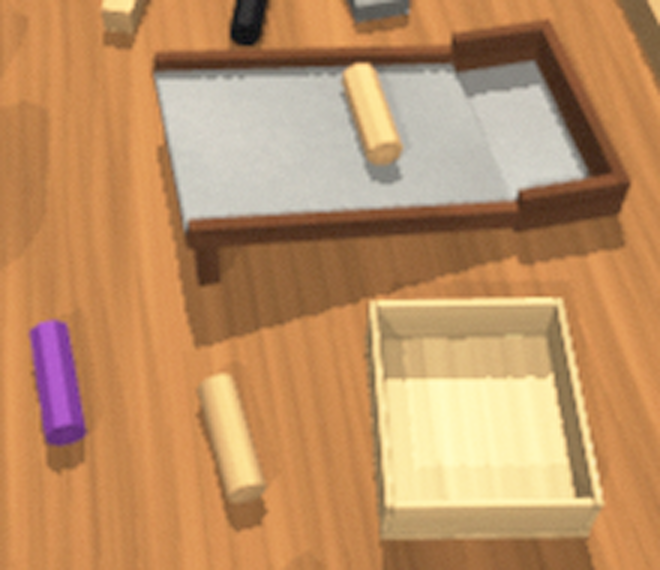

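```bash
cat > fit.py <<'E'
from h import *
from scipy.optimize import least_squares
MS={n:bot.camera_model(n) for n in ('scene','side')}
off={'scene':(160,140),'side':(230,140)}
px=lambda n,p: np.array(p,float)/3+off[n]
def W(p,P):
    c,s=np.cos(p[2]),np.sin(p[2]); P=np.array(P,float)
    return P@np.array([[c,s,0],[-s,c,0],[0,0,1]])+[p[0],p[1],0]
def fitpts(L,p0):
    f=lambda p: np.concatenate([(pix(n,W(p,P),MS[n])-px(n,q)).ravel() for n,P,q in L])
    r=least_squares(f,p0,loss='soft_l1'); print(np.round(r.x,4),np.degrees(r.x[2]).round(2),'res',f(r.x).round(1)); return r.x
ramp=fitpts([('scene',np.array([[-150,-95,71],[-150,95,71],[150,-95,19],[150,95,19],[-150,-107,86],[-150,107,86]])/1e3,[[437,118],[641,138],[377,440],[610,466],[426,110],[659,133]]),
 ('side',np.array([[-150,107,86],[-150,-107,86],[-150,95,71]])/1e3,[[155,55],[188,234],[158,68]])],[.5,0,0])
b=np.array([[-80,-90,60],[-80,90,60],[80,90,60],[80,-90,60]])/1e3
box=fitpts([('scene',b,[[120,182],[305,235],[225,380],[28,322]]),('side',b[[1,2,3,0]],[[370,300],[562,299],[600,503],[380,506]])],[.5,-.2,0])
def mom(c):
    m=cv2.moments(np.float32(c).reshape(-1,1,2)*10); return np.array([m['m10']/m['m00']/10,m['m01']/m['m00']/10,6*np.arctan2(2*m['mu11'],m['mu20']-m['mu02'])])
a=np.arange(16)*np.pi/8; R=.016
rod=np.array([[R*np.cos(t),y,R*np.sin(t)] for t in a for y in(-.05,.05)])
def fitrod(polys,zf,p0):
    def f(p):
        out=[]
        for n,q in polys.items():
            h=cv2.convexHull(np.float32(pix(n,W(p,rod)+[0,0,zf(p)],MS[n])))
            out.append(mom(h)-mom(px(n,q)))
        return np.concatenate(out)
    r=least_squares(f,p0); print(np.round(r.x,4),np.degrees(r.x[2]).round(2),'z',zf(r.x),'res',f(r.x).round(2)); return r.x
def rl(p): 
    c,s=np.cos(ramp[2]),np.sin(ramp[2]);d=np.array(p[:2])-ramp[:2]; return np.array([c*d[0]+s*d[1],-s*d[0]+c*d[1]])
oz=lambda p: .045-.1763*rl(p)[0]+.016/np.cos(np.radians(10))
if __name__=='__main__':
    o=fitrod({'scene':[(471,290),(595,303),(592,345),(469,331)],'side':[(343,70),(352,64),(370,64),(402,150),(395,162),(378,165),(370,158)]},oz,[.6,0,0]); print('oct in ramp',rl(o))
    r=fitrod({'scene':[(207,123),(313,128),(312,161),(205,154)],'side':[(202,380),(218,373),(232,377),(264,487),(250,498),(234,502),(229,495)]},lambda p:.016,[.4,-.25,0])
E
python3 fit.py; python3 -c "
from h import *;print(bot.get_obs()['clock'])"
```

```text
[0.5502 0.0016 0.0575] 3.29 res [-0.5  0.2  1.2  1.  -0.9 -1.   0.7  0.8 -1.4 -1.4  0.3 -0.6 -0.4 -0.7
  1.  -0.8 -0.4  1.6]
[ 0.6125 -0.2843 -0.1352] -7.74 res [ 0.3 -1.7  0.3 -1.6 -0.7  0.5 -1.1 -1.2 -0.6 -0.6 -0.1 -1.   0.8 -0.
  1.4 -0.3]
[0.5912 0.0213 0.0069] 0.39 z 0.05384493802811722 res [-0.13  0.22  0.59  0.   -0.    0.71]
oct in ramp [0.04198462 0.01733281]
[ 0.4195 -0.2702  0.0103] 0.59 z 0.016 res [0.44 0.03 1.09 0.05 0.28 1.24]
0.1
```

```bash
cat > goal.py <<'E'
import sys
from h import *
from scipy.spatial.transform import Rotation as R
def goal(x,y,z,yaw,tilt=0):
    "jaws along heading yaw (deg); tilt: tool back-tilt about the jaw-normal level axis"
    o=bot.get_obs(); R0=R.from_quat(o['tool_rot']); best=None
    for k in (0,180):
        base=R.from_euler('z',yaw+k-90,degrees=True)*R.from_quat([0,1,0,0])  # tool y -> heading yaw+k
        G=R.from_rotvec(np.radians(tilt)*np.array([-np.sin(np.radians(yaw)),np.cos(np.radians(yaw)),0]))*base
        rv=np.degrees((G*R0.inv()).as_rotvec())
        if best is None or np.linalg.norm(rv)<np.linalg.norm(best): best=rv
    print('t',round(o['clock'],2),'shift',np.round(np.array([x,y,z])-o['eef_pos'],4),'turn',best.round(2),'w',round(o['grip_width'],4),'j',np.round(o['joint_pos'],2))
if __name__=='__main__': goal(*map(float,sys.argv[1:]))
E
python3 goal.py 0.61 0.022 0.16 2.5 10
```

```text
t 0.1 shift [ 0.4701 -0.4575 -0.0785] turn [ -6.52   8.31 -71.05] w 0.0853 j [1.29 0.24 0.   1.34 0.   1.57]
```

```bash
r='[0.47,-0.457,-0.078,-6.52,8.31,-71.05,0]'; python3 -m jog '[[[0.47,-0.457,-0.078,-6.52,8.31,-71.05,0],[0.47,-0.457,-0.078,-6.52,8.31,-71.05,0],[0.47,-0.457,-0.078,-6.52,8.31,-71.05,0],[0.47,-0.457,-0.078,-6.52,8.31,-71.05,0],[0.47,-0.457,-0.078,-6.52,8.31,-71.05,0],[0.47,-0.457,-0.078,-6.52,8.31,-71.05,0],[0.47,-0.457,-0.078,-6.52,8.31,-71.05,0],[0.47,-0.457,-0.078,-6.52,8.31,-71.05,0],[0.47,-0.457,-0.078,-6.52,8.31,-71.05,0],[0.47,-0.457,-0.078,-6.52,8.31,-71.05,0]]]'; python3 goal.py 0.61 0.022 0.16 2.5 10
```

```text
clock: 0.93
eef_pos: [0.4376, 0.1898, 0.1895]
tool_rot: [0.69, 0.719, -0.063, -0.06]
ft_force: [0.3, 1.0, 0.7]
grip_width: 0.0856
t 0.93 shift [ 0.1724 -0.1678 -0.0295] turn [0.01 0.06 0.14] w 0.0856 j [0.37 0.35 0.01 1.39 0.06 1.9 ]
```

```bash
python3 -m jog '[[[0.172,-0.168,-0.03,0,0,0,0],[0.172,-0.168,-0.03,0,0,0,0],[0.172,-0.168,-0.03,0,0,0,0],[0.172,-0.168,-0.03,0,0,0,0],[0.172,-0.168,-0.03,0,0,0,0],[0.172,-0.168,-0.03,0,0,0,0],[0.172,-0.168,-0.03,0,0,0,0],[0.172,-0.168,-0.03,0,0,0,0]]]'
python3 - <<'E'
from h import *
M=bot.camera_model('wrist'); im=snap('wrist','w1')
from fit import *
print('proj centre',pix('wrist',[.5912,.0213,.0538],M))
for s in(-1,1):
  for e in (-.05,.05): print(s,e,pix('wrist',W([.5912,.0213,.0575],[[s*.016,e,0]])+[0,0,.055],M).round(0))
E
python3 goal.py 0.5926 0.0213 0.052 2.5 10
```

```text
clock: 1.6
eef_pos: [0.6088, 0.0218, 0.1579]
tool_rot: [0.689, 0.72, -0.063, -0.061]
ft_force: [-0.4, -0.4, -0.1]
grip_width: 0.0853
[0.5502 0.0016 0.0575] 3.29 res [-0.5  0.2  1.2  1.  -0.9 -1.   0.7  0.8 -1.4 -1.4  0.3 -0.6 -0.4 -0.7
  1.  -0.8 -0.4  1.6]
[ 0.6125 -0.2843 -0.1352] -7.74 res [ 0.3 -1.7  0.3 -1.6 -0.7  0.5 -1.1 -1.2 -0.6 -0.6 -0.1 -1.   0.8 -0.
  1.4 -0.3]
proj centre [[321.96714511 195.0147672 ]]
-1 -0.05 [[303. 254.]]
-1 0.05 [[298. 128.]]
1 -0.05 [[343. 257.]]
1 0.05 [[343. 128.]]
t 1.65 shift [-0.0155 -0.0017 -0.1067] turn [-0.04 -0.03 -0.13] w 0.0855 j [ 0.04  0.64  0.4   1.5  -0.    1.56]
```

View pics/w1.png

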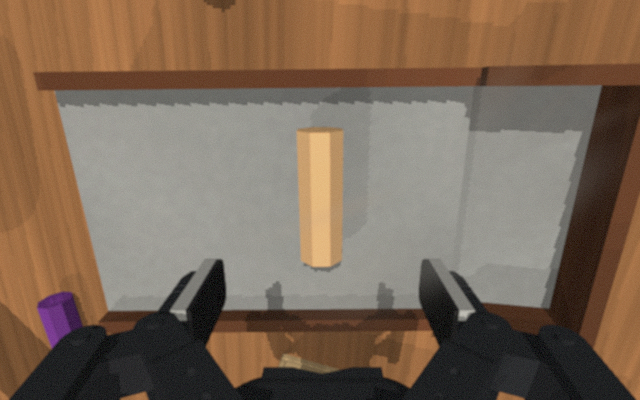

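The wrist view shows the octagon at columns 297–344, rows 128–268. It is lined up with the jaws and matches the projection, so I'll descend and grip.

```bash
python3 -m jog '[[[-0.0055,-0.001,-0.035,0,0,0,0],[-0.011,-0.002,-0.07,0,0,0,0],[-0.015,-0.002,-0.095,0,0,0,0],[-0.0175,-0.002,-0.107,0,0,0,0],[-0.0175,-0.002,-0.107,0,0,0,0],[-0.0175,-0.002,-0.107,0,0,0,0]]]' ; python3 -m jog '[[[0,0,0,0,0,0,255],[0,0,0,0,0,0,255],[0,0,0,0,0,0,255],[0,0,0,0,0,0,255],[0,0,0,0,0,0,255],[0,0,0,0,0,0,255],[0,0,0,0,0,0,255],[0,0,0,0,0,0,255]]]'
```

```text
clock: 2.15
eef_pos: [0.59, 0.0229, 0.0534]
tool_rot: [0.687, 0.722, -0.063, -0.06]
ft_force: [0.6, -0.3, -0.1]
grip_width: 0.0855
clock: 2.82
eef_pos: [0.5922, 0.0216, 0.0543]
tool_rot: [0.688, 0.721, -0.061, -0.059]
ft_force: [-0.1, -0.5, 5.9]
grip_width: 0.0303
```

```bash
python3 -m jog '[[[0.006,0,0.035,0,0,0,255],[0.012,0,0.07,0,0,0,255],[0.018,0,0.1,0,0,0,255],[0.018,0,0.1,0,0,0,255]]]' ;  python3 goal.py 0.6125 -0.2843 0.15 -7.7 0
```

```text
clock: 3.15
eef_pos: [0.6133, 0.0216, 0.1598]
tool_rot: [0.688, 0.721, -0.058, -0.055]
ft_force: [0.9, 0.3, 0.6]
grip_width: 0.0302
t 3.15 shift [-0.0008 -0.3059 -0.0098] turn [ -0.41  -9.19 -10.38] w 0.0302 j [ 0.04  0.64  0.4   1.49 -0.    1.56]
```

```bash
python3 -m jog '[[[0,-0.04,0,0,-1,-1,255],[0,-0.08,0,0,-2,-3,255],[0,-0.12,-0.004,0,-4,-5,255],[0,-0.16,-0.006,0,-6,-7,255],[0,-0.2,-0.008,0,-8,-9,255],[0,-0.24,-0.01,-0.4,-9.2,-10.4,255],[0,-0.275,-0.01,-0.4,-9.2,-10.4,255],[0,-0.306,-0.01,-0.4,-9.2,-10.4,255],[0,-0.306,-0.01,-0.4,-9.2,-10.4,255],[0,-0.306,-0.01,-0.4,-9.2,-10.4,255]]]' ;  python3 goal.py 0.6125 -0.2843 0.028 -7.7 0
```

```text
clock: 3.98
eef_pos: [0.6079, -0.2864, 0.1416]
tool_rot: [0.754, 0.657, -0.004, -0.006]
ft_force: [-0.1, 0.8, -0.6]
grip_width: 0.0306
t 3.98 shift [ 0.0046  0.0021 -0.1136] turn [-0.17 -0.76  0.23] w 0.0306 j [-0.44  0.65  0.38  1.32 -0.    1.27]
```

```bash
python3 -m jog '[[[0.002,0,-0.04,0,0,0,255],[0.002,0,-0.08,0,0,0,255],[0.002,0,-0.1,0,0,0,255],[0.002,0,-0.114,0,0,0,255],[0.002,0,-0.114,0,0,0,255],[0.002,0,-0.114,0,0,0,255]]]' ;  python3 goal.py 0.6125 -0.2843 0.026 -7.7 0
```

```text
clock: 4.48
eef_pos: [0.6108, -0.2827, 0.0282]
tool_rot: [0.752, 0.659, -0.004, -0.006]
ft_force: [-0.0, -0.7, 0.6]
grip_width: 0.0303
t 4.48 shift [ 0.0017 -0.0016 -0.0022] turn [-0.18 -0.79 -0.1 ] w 0.0303 j [-0.43  0.74  0.24  1.08 -0.    1.27]
```

```bash
python3 -m jog '[[[0,0,-0.003,0,0,0,255],[0,0,-0.003,0,0,0,255],[0,0,-0.003,0,0,0,100],[0,0,-0.003,0,0,0,100],[0,0,-0.003,0,0,0,100],[0,0,-0.003,0,0,0,100],[0,0,0.03,0,0,0,100],[0,0,0.07,0,0,0,100],[0,0,0.11,0,0,0,50],[0,0,0.12,0,0,0,0]]]' ;  python3 goal.py 0.4195 -0.2702 0.12 0.6 0
python3 - <<'E'
from h import *
M=bot.camera_model('wrist');im=snap('wrist','w2');s=snap('scene','s2')
cv2.imwrite('pics/m2.png',np.vstack([cv2.resize(im,(480,300)),cv2.resize(s[140:340,160:480],(480,300))]))
E
```

```text
clock: 5.32
eef_pos: [0.6144, -0.286, 0.1575]
tool_rot: [0.753, 0.658, -0.001, 0.001]
ft_force: [1.8, -0.3, 1.8]
grip_width: 0.0743
t 5.32 shift [-0.1949  0.0158 -0.0375] turn [ 0.19 -0.01  8.32] w 0.0743 j [-0.43  0.64  0.41  1.34 -0.    1.27]
```

View pics/m2.png

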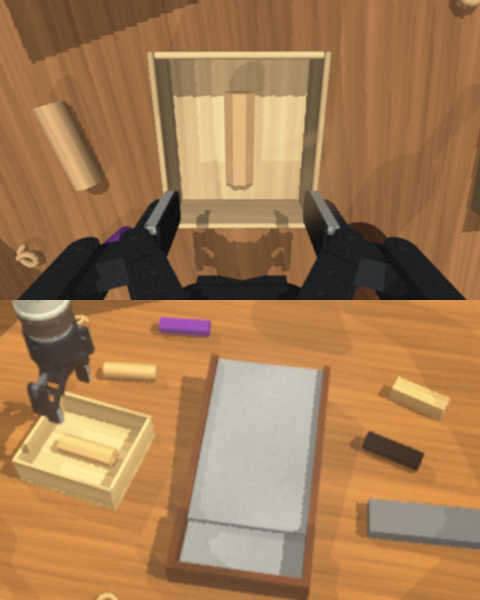

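The octagon lies flat in the middle of the box. In the wrist view the round blank runs from about (52,105) to (88,188), which looks tilted, so I'll check its yaw before grasping.

Run:
```python
from h import *
M=bot.camera_model('wrist')
im=cv2.imread('pics/w2.png')
k=4/3
a,b=(atz('wrist',(u*k,v*k),.018,M) for u,v in ((52,107),(87,186)))
print('wrist',a,b,(a+b)/2,np.degrees(np.arctan2(-(a-b)[0],(a-b)[1])),np.linalg.norm(a-b))
for n,o,p in (('side',(230,140),((217,378),(247,495))),('scene',(160,140),((312.5,145),(206,139)))):
    a,b=(atz(n,(u/3+o[0],v/3+o[1]),.018) for u,v in p)
    print(n,a,b,(a+b)/2,np.degrees(np.arctan2(-(a-b)[0],(a-b)[1])),np.linalg.norm(a-b))
```

```text
wrist [ 0.41751863 -0.22444801  0.018     ] [ 0.42400927 -0.32044498  0.018     ] [ 0.42076395 -0.27244649  0.018     ] 3.868045954811562 0.09621614821422723
side [ 0.41374702 -0.21647685  0.018     ] [ 0.42440655 -0.3216142   0.018     ] [ 0.41907678 -0.26904552  0.018     ] 5.789244314600856 0.10567633980307169
scene [ 0.41542234 -0.22055406  0.018     ] [ 0.42847511 -0.32200786  0.018     ] [ 0.42194873 -0.27128096  0.018     ] 7.331244611642252 0.1022900254084095
```

```bash
python3 -m jog '[[[-0.04,0.004,0,0,0,2,0],[-0.08,0.008,0,0,0,5,0],[-0.12,0.012,0,0,0,8,0],[-0.16,0.015,-0.02,0,0,12.7,0],[-0.194,0.015,-0.038,0,0,12.7,0],[-0.194,0.015,-0.038,0,0,12.7,0],[-0.194,0.015,-0.038,0,0,12.7,0],[-0.194,0.015,-0.038,0,0,12.7,0]]]' ;  python3 goal.py 0.4203 -0.271 0.015 5 0;  python3 - <<'E'
from h import *
M=bot.camera_model('wrist');im=snap('wrist','w3'); print(pix('wrist',[[.4203,-.271,.016],[.416,-.221,.016],[.4247,-.321,.016]],M))
E
```

```text
clock: 6.08
eef_pos: [0.4169, -0.2695, 0.1105]
tool_rot: [0.676, 0.737, -0.004, -0.004]
ft_force: [1.1, 0.2, -0.3]
grip_width: 0.0857
t 6.08 shift [ 0.0034 -0.0015 -0.0955] turn [ 0.02 -0.69  0.05] w 0.0857 j [-0.57  0.34 -0.22  1.03 -0.01  0.91]
[[326.93369897 202.57507744]
 [327.26217322 132.32815725]
 [326.7750837  264.30064974]]
```

View pics/w3.png

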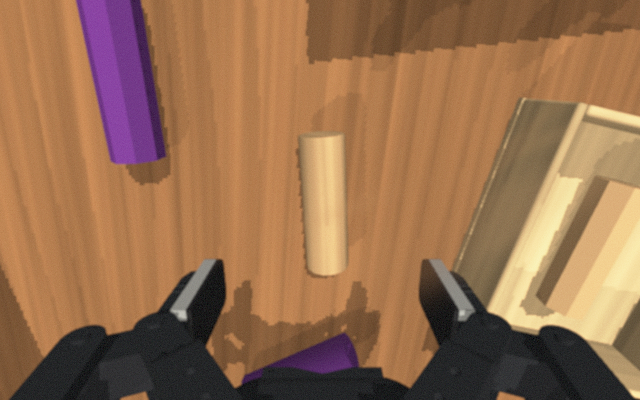

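The round blank sits at columns 302–347, rows 132–275, centred between the jaws. The purple pieces are clear of the fingers.

```bash
python3 -m jog '[[[0.002,-0.001,-0.035,0,-0.5,0,0],[0.002,-0.001,-0.07,0,-0.5,0,0],[0.002,-0.001,-0.095,0,-0.5,0,0],[0.002,-0.001,-0.095,0,-0.5,0,0],[0.002,-0.001,-0.095,0,-0.5,0,0]]]' ; python3 -m jog '[[[0,0,0,0,0,0,255],[0,0,0,0,0,0,255],[0,0,0,0,0,0,255],[0,0,0,0,0,0,255],[0,0,0,0,0,0,255],[0,0,0,0,0,0,255],[0,0,0,0,0,0,255],[0,0,0,0,0,0,255]]]'; python3 -m jog '[[[0,0,0.035,0,0,0,255],[0,0,0.075,0,0,0,255],[0,0,0.115,0,0,0,255],[0,0,0.15,0,0,0,255],[0,0,0.15,0,0,0,255]]]'
python3 - <<'E'
from goal import *
c,s=np.cos(.0575),np.sin(.0575)
for xr in (-.085,):
  x,y=.5502+c*xr,.0016+s*xr; zc=.045-.1763*xr+.016/np.cos(np.radians(10)); print('rod centre',x,y,zc); goal(x,y,zc+.08,3.3,10)
E
```

```text
clock: 6.55
eef_pos: [0.4201, -0.2705, 0.0156]
tool_rot: [0.675, 0.737, -0.001, -0.001]
ft_force: [0.4, -0.2, 0.2]
grip_width: 0.0856
clock: 7.22
eef_pos: [0.4203, -0.2711, 0.0177]
tool_rot: [0.676, 0.737, -0.001, 0.001]
ft_force: [-0.5, 0.1, 5.5]
grip_width: 0.0297
clock: 7.63
eef_pos: [0.4232, -0.2731, 0.1744]
tool_rot: [0.676, 0.737, 0.0, 0.007]
ft_force: [0.4, -1.2, 0.2]
grip_width: 0.03
rod centre 0.4653404769142844 -0.003284807229041415 0.07623232579017192
t 7.63 shift [ 0.0421  0.2698 -0.0182] turn [-0.21 10.52 -1.73] w 0.03 j [-0.57  0.28 -0.12  1.16 -0.    0.91]
```

```bash
python3 -m jog '[[[0.005,0.04,0,0,1,0,255],[0.01,0.08,0,0,3,-0.5,255],[0.015,0.12,0,0,5,-1,255],[0.02,0.16,0,-0.2,7,-1.5,255],[0.03,0.2,0,-0.2,9,-1.7,255],[0.037,0.24,-0.01,-0.2,10.5,-1.7,255],[0.042,0.27,-0.018,-0.2,10.5,-1.7,255],[0.042,0.27,-0.018,-0.2,10.5,-1.7,255],[0.042,0.27,-0.018,-0.2,10.5,-1.7,255]]]'; python3 goal.py 0.4653 -0.0033 0.079 3.3 10
python3 - <<'E'
from h import *
M=bot.camera_model('wrist');snap('wrist','w4'); 
c,s=np.cos(.0575),np.sin(.0575)
print(pix('wrist',[[.5502+c*x-s*y,.0016+s*x+c*y,z] for x,y,z in ((-.15,-.107,.086),(-.15,.107,.086),(.15,.095,.019),(.15,-.095,.019))],M).round())
E
```

```text
clock: 8.38
eef_pos: [0.4609, 0.001, 0.1476]
tool_rot: [0.682, 0.725, -0.065, -0.067]
ft_force: [0.3, -0.4, -0.2]
grip_width: 0.0297
t 8.38 shift [ 0.0044 -0.0043 -0.0686] turn [-0.47 -0.76 -0.17] w 0.0297 j [ 0.    0.37 -0.08  1.31 -0.    1.51]
[[256. 350.]
 [235.  41.]
 [750.  68.]
 [654. 329.]]
```

View pics/w4.png

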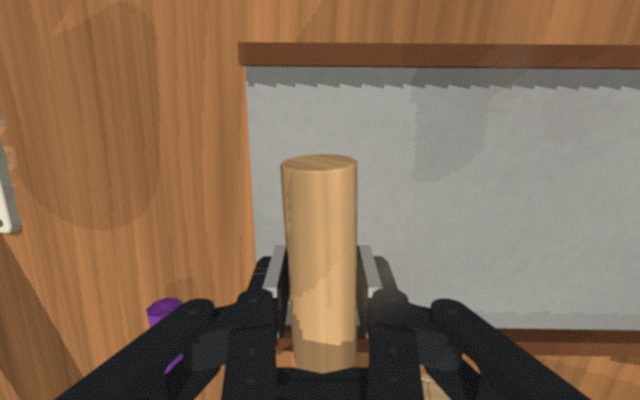

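```bash
python3 -m jog '[[[-0.002,-0.002,-0.03,0,-0.4,0,255],[-0.004,-0.004,-0.055,0,-0.4,0,255],[-0.004,-0.004,-0.066,0,-0.4,0,255],[-0.004,-0.004,-0.066,0,-0.4,0,255],[-0.004,-0.004,-0.066,0,-0.4,0,255]]]'; python3 goal.py 0.4653 -0.0033 0.0775 3.3 10
```

```text
clock: 8.85
eef_pos: [0.4569, -0.0059, 0.0824]
tool_rot: [0.685, 0.723, -0.062, -0.065]
ft_force: [0.3, -0.5, -0.7]
grip_width: 0.0302
t 8.85 shift [ 0.0084  0.0026 -0.0049] turn [-0.48 -0.3   0.21] w 0.0302 j [-0.01  0.42 -0.19  1.14 -0.    1.51]
```

```bash
python3 -m jog '[[[0.005,0.002,-0.002,0,0,0,255],[0.005,0.002,-0.003,0,0,0,255],[0.005,0.002,-0.003,0,0,0,255],[0.005,0.002,-0.003,0,0,0,255]]]'; python3 goal.py 0.4653 -0.0033 0.0775 3.3 10
```

```text
clock: 9.18
eef_pos: [0.4625, -0.0025, 0.0795]
tool_rot: [0.684, 0.724, -0.062, -0.064]
ft_force: [0.2, 0.2, 0.1]
grip_width: 0.03
t 9.18 shift [ 0.0028 -0.0008 -0.002 ] turn [-0.49 -0.25  0.06] w 0.03 j [-0.    0.43 -0.18  1.14 -0.    1.51]
```

```bash
python3 -m jog '[[[0,0,-0.0015,0,0,0,255],[0,0,-0.0015,0,0,0,0],[0,0,-0.0015,0,0,0,0],[0,0,-0.0015,0,0,0,0],[0.003,0,0.02,0,0,0,0],[0.008,0,0.055,0,0,0,0],[0.015,0,0.095,0,0,0,0],[0.02,0,0.13,0,0,0,0],[0.02,0,0.13,0,0,0,0],[0.02,0,0.13,0,0,0,0]]]'; python3 -m jog '[[[0,0,0,0,0,0,0],[0,0,0,0,0,0,0],[0,0,0,0,0,0,0],[0,0,0,0,0,0,0],[0,0,0,0,0,0,0],[0,0,0,0,0,0,0],[0,0,0,0,0,0,0],[0,0,0,0,0,0,0],[0,0,0,0,0,0,0],[0,0,0,0,0,0,0]]]'
python3 - <<'E'
from h import *
s=snap('scene','s5'); d=snap('side','d5')
cv2.imwrite('pics/m5.png',np.vstack([cv2.resize(s[140:340,160:480],(480,300)),cv2.resize(d[140:340,230:550],(480,300))]))
E
```

```text
clock: 10.02
eef_pos: [0.484, -0.0024, 0.2114]
tool_rot: [0.684, 0.724, -0.06, -0.062]
ft_force: [-0.1, 0.2, -0.6]
grip_width: 0.0856
clock: 10.85
eef_pos: [0.4822, -0.0024, 0.2091]
tool_rot: [0.684, 0.724, -0.062, -0.065]
ft_force: [0.1, -0.0, 0.3]
grip_width: 0.0854
```

View pics/m5.png

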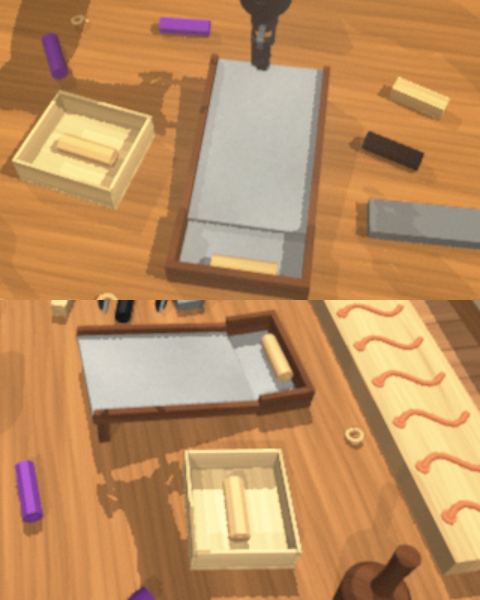

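The round blank lies in the tray, at (244,265) in the top half of the picture, and the octagon is in the box. I'll check that both have stopped moving, then hand in.

```bash
python3 -m jog '[[[0,0,0,0,0,0,0],[0,0,0,0,0,0,0],[0,0,0,0,0,0,0],[0,0,0,0,0,0,0],[0,0,0,0,0,0,0],[0,0,0,0,0,0,0],[0,0,0,0,0,0,0],[0,0,0,0,0,0,0],[0,0,0,0,0,0,0],[0,0,0,0,0,0,0]]]'
python3 - <<'E'
from h import *
a=snap('side','d6').astype(int); bb=cv2.imread('pics/d5.png').astype(int)
D=abs(a-bb).max(2)
print('tray',D[140:215,370:440].max(),'box',D[235:325,350:432].max(),'ref',D[300:400,440:600].max())
s=snap('scene','s6').astype(int); D=abs(s-cv2.imread('pics/s5.png')).max(2); print('scene tray',D[285:340,270:370].max(),bot.get_obs()['clock'])
bb=bot.camera('side').astype(int); D=abs(a-bb).max(2)
print('tray',D[140:215,370:440].max(),'box',D[235:325,350:432].max())
E
```

```text
clock: 11.78
eef_pos: [0.4821, -0.0024, 0.2091]
tool_rot: [0.684, 0.724, -0.062, -0.065]
ft_force: [0.0, -0.2, 0.1]
grip_width: 0.0856
tray 12 box 10 ref 13
scene tray 11 11.8833
tray 14 box 9
```

Differences between frames are no larger than image noise, so everything is at rest.

```bash
python3 -c "
from workcell import bot; print(bot.job_done())"
```

```text
the job is handed in; nothing more can be done
None
```

The job is done and handed in at about 12 s on the robot's clock. I gripped the octagon blank square to the ramp face and laid it flat in the middle of the reject box. I then took the round blank from the bench and let it go across the ramp, about 85 mm uphill of the middle. It rolled down by itself into the tray.

- **Last checks:** the final scene and side pictures show the round blank against the tray's end wall and the octagon in the box. Frames taken about 1 s apart differed only by image noise, and the open gripper was well clear of everything. The highest wrist force I saw was about 6 N, read at the end of each move. The purple and black look-alikes and the square piece were not touched.
- **Disagreement:** my first model fit gave the round blank's yaw as 0.6°, while direct end-point readings from the three cameras gave 4–7°. I used 5°, and the wrist view before gripping confirmed it.

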